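# Hang the paddle board from the drawer on the stand's hook

## Task

Pull open the top drawer of the tool chest, take out the small wooden paddle board and hang it by the eye in its handle on the hook of the stand, so that it hangs freely and still, eye up. The hook has been clamped at some height on its post that nobody noted, so look or feel for it first; leave the other things on the table where they are, and the drawer may stay open.

Things in the scene. Friction and masses are not known exactly. Their poses are not given: they have to be found in the camera images.
- chest: two-drawer wooden desktop tool chest fixed to the table, 240 (x) x 270 (y) x 164 (z) mm. Origin: centre of its underside; -x is the front with the drawers; the drawers slide out along its -x.
- chest_drawer0 (a joint): how far the top drawer is pulled out, m; 0 shut, about 0.165 fully open. Light friction. Inside 195 (x) x 228 (y) x 50 mm deep; shut, its centre lies over the chest's origin; its floor is 92 mm above the table, its side walls end at 142 mm, the chest's top is at 164 mm.
- chest_drawer0_handle (a point): middle of the top drawer's bar handle: round steel bar 11 mm thick, 120 mm long along the chest's y, 35 mm in front of the drawer front, 126 mm above the table; two 8 mm stems join it to the front 51 mm either side of this point. Moves with the drawer.
- paddle: flat dark wooden paddle board, 180 x 70 x 14 mm, 0.1 kg, lying flat in the top drawer, roughly across it, eye toward the chest's +y. Origin on the underside, on the centreline where blade and neck meet; +x along the neck to the eye, +z out of the upper face. Blade x -90 to 0 mm, 70 mm wide; neck x 0 to 46 mm, 26 mm wide; then a round eye ring.
- eye (a point): centre of the paddle's eye, at (68, 0, 7) mm in the paddle's frame: a ring 44 mm outside with a 26 mm round hole, axis along the paddle's z, 14 mm thick.
- neck (a point): middle of the paddle's neck, at (26, 0, 7) mm in the paddle's frame: a 26 mm wide grasp across the neck.
- stand: steel hook stand bolted to the table: base plate 130 x 120 x 12 mm; origin: centre of the plate's underside. Post 16 mm thick at (-45, 0) mm in the stand's frame, top 320 mm above the table. A hook of 10 mm round bar is clamped to the post by a 30 mm collar and points along the stand's -x. The collar's centre is 215 to 285 mm above the table; which height is not reported.
- canister: closed birch-bark canister, 104 mm diameter, 126 mm tall, standing beside the work; origin: centre of its underside. Leave alone.
- block: light wooden carving blank, 110 x 60 x 28 mm, lying beside the work; origin: centre of its underside. Leave alone.
- cone: dark wooden shaping cone, 52 mm diameter, 90 mm tall, standing in front of the robot; origin: centre of its underside. Leave alone.
- below_tip (a point): point at table height straight below the hook's tip, at (-162, 0, 0) mm in the stand's frame. The hook's centreline, in the stand's x and height above the collar's centre (mm): arm from (-55, 0) down to the bend (-130, -15), then a straight prong up at 50 degrees to the round tip's centre (-162, +23). Top of the tip: 243 to 313 mm above the table, to be felt or seen.

How it is judged:
By the outcome, as a careful person would: the job done as asked, in the order asked, and still so for the second after the job is handed in, with the robot touching nothing.
It also fails if it takes over 72 s, if anything falls off the work surface, if the arm or the gripper's body presses on something with over 40 N, if the wrist force passes 120 N, or if a joint passes its speed limit or range.

## Robot

A 7-joint arm with a two-finger parallel gripper is mounted at the origin on the work surface. World frame = base frame: x ahead of the robot, y to its left, z up, the work surface at z = 0. Lengths are in mm, angles in rad, forces in N, time in s.
With the tool pointing down it reaches from about 425 to 950 mm from the base axis. Payload 16.7 kg.
Tool frame: the origin (TCP) lies on the centre line of the jaws, within the pads' length; the fingertips stand 8 mm ahead of it and the grasp point (between the pads) lies 11 mm behind it; z points along the fingers, y is the line along which they close (so a half turn about z gives the same grasp; the last joint's range is limited). The gripper opens to 94 mm and grips with 3 to 60 N. Pads are 16 mm wide; open, the fingers measure 119 mm over their backs; the gripper's body (75 mm by 177 mm) begins 78 mm behind the grasp point.
Start: joints at [0.976, 0.426, 0.074, 1.606, -0.034, 1.111, -0.067], TCP at [291.011, -609.005, 213.467] pointing down, gripper open.
Joint ranges: [-2.85, 2.85], [-0.5, 2.14], [-1.23, 1.37], [0.21, 2.46], [-1.02, 4.16], [0.16, 2.05], [-2.73, 2.73]. Speed limits (rad/s): [1.89, 1.89, 2.39, 2.39, 3.01, 3.01, 3.01].

## Interface

Orientations are given as a 3x3 rotation matrix whose columns are the frame's x, y, z axes.
In Python, from plant import status, eyes, workorder gives the robot as it stands.
- The arm moves only by the tool send_rows, never from a script. Its argument "targets" is text: rows parted by semicolons, each of 5 numbers parted by spaces: the opening, from -1 (shut) to 1 (fully open), then the shift along the tool's x, y, z each as a share of 400 mm, from -1 to 1, then the turn about the tool's z as a share of 180 degrees, from -1 to 1. A call has 1 to 10 rows; each row is the pose to reach, as a shift and turn from the pose commanded when the call began, along the tool's axes at that moment, turning the shorter way round; what a row does not reach only later rows make up. A row lasts 1/8 s, in which the tool goes at most 62.5 mm and 10.7 degrees, less where a joint would pass 70% of its speed; a pose out of reach is approached as far as the arm can. A call with a number of a shift or a turn outside -1 to 1 is refused whole. A call with a gripper value outside its range is refused whole. The fingers move at their own pace and stop on an object; "newtons" is the grip in N (left out, the last holds). Time passes only in rows, so rows that repeat a pose let the fingers close. It gives the time, the measured TCP pose, the force, the opening and the grip force at its end, in the units of the state.
- status.state(): the state, without advancing time (a new reading comes with each control period).
- eyes.capture(name): name is "side" or "top"; returns a dict with "image" (480x640x3 uint8, red, green, blue), "mtx" (3x3 intrinsics, pixels), "R" (3x3) and "t" (3): a world point X has camera coordinates R X + t. Camera axes: x right, y down, z forward; pixel columns grow to the right and rows downward; lengths in mm; the calibration is good to about 2 mm. A picture is of the moment at which its call begins. There is no depth.
- workorder.job_done(): hands the job in; it is judged then, once.
The state is a dict: "time_s": time; "joint_pos": joint angles; "dq": joint speeds; "effort": joint torques, N m; "ee_pos": TCP position; "orientation": TCP orientation; "force": force on the tool from outside, world axes, zero at the start; "wrist_torque": the same for the moment, N m; "width": finger opening in mm; "grasp_force": force on a finger pad.
Only numpy, scipy, OpenCV 4.12 (cv2) and the standard library are available. Lean on these libraries where they do the work, as an engineer would, in place of code of your own. Each camera call takes 0.05 s, during which the arm holds its last target. There are 200 camera calls.

## Working session

There is one attempt and no reset: what is moved stays moved. The work goes in short steps, Python scripts to look and compute and a tool call to move; the robot and the scene stay as the last step left them, time stands still between calls to the robot, and variables do not carry over. Pictures are saved under pics/ and viewed, at most 10 in all, crops included, and the job is handed in when it is done.

Besides the shell and the picture viewer there is one more tool, called after "Call:" as a command line: name --argument value ..., lists and objects as JSON in quotes. send_rows: Moves the arm, as the interface text tells. Its arguments: {"type":"object","properties":{"targets":{"type":"string"},"newtons":{"type":"number"}},"required":["targets"]}

```bash
mkdir -p pics; ls; cat > h.py <<'E'
import numpy as np, cv2
from plant import status, eyes, workorder
def cap(n,f=None):
    c=eyes.capture(n); im=c["image"][:,:,::-1].copy()
    if f: cv2.imwrite("pics/"+f,im)
    return im,c
def ray(c,u,v):
    K=np.array(c["mtx"]);R=np.array(c["R"]);t=np.array(c["t"])
    d=R.T@np.linalg.solve(K,[u,v,1.]); return -R.T@t,d
def onz(c,u,v,z):
    o,d=ray(c,u,v); return o+d*(z-o[2])/d[2]
def onplane(c,u,v,p,n):
    o,d=ray(c,u,v); return o+d*(np.dot(n,np.array(p)-o)/np.dot(n,d))
def proj(c,X):
    p=np.array(c["mtx"])@(np.array(c["R"])@np.array(X,float)+np.array(c["t"])); return p[:2]/p[2]
def tri(c1,p1,c2,p2):
    o1,d1=ray(c1,*p1);o2,d2=ray(c2,*p2)
    s=np.linalg.lstsq(np.c_[d1,-d2],o2-o1,rcond=None)[0]
    a,b=o1+s[0]*d1,o2+s[1]*d2
    return (a+b)/2,np.linalg.norm(a-b)
E
python3 - <<'E'
from h import *
np.set_printoptions(precision=3,suppress=True)
for n in("side","top"):
    im,c=cap(n,n+"0.png"); print(n,c["mtx"],c["R"],c["t"],ray(c,0,0)[0])
s=status.state(); print(s)
E
```

```text
pics
side [[495.501   0.    319.596]
 [  0.    495.501 233.738]
 [  0.      0.      1.   ]] [[-0.749 -0.663 -0.007]
 [-0.361  0.417 -0.834]
 [ 0.556 -0.622 -0.552]] [443.022 302.99  996.033] [-112.131  786.429  805.673]
top [[531.482   0.    321.972]
 [  0.    531.482 243.842]
 [  0.      0.      1.   ]] [[ 0.004 -1.     0.007]
 [-0.998 -0.005 -0.057]
 [ 0.057 -0.006 -0.998]] [  -1.684  622.219 1370.563] [ 542.81     9.893 1403.874]
{'time_s': 0.1, 'joint_pos': array([ 0.975,  0.427,  0.074,  1.607, -0.034,  1.111, -0.067]), 'dq': array([-0.001,  0.002, -0.002, -0.001, -0.001,  0.   ,  0.001]), 'effort': array([  0.007, -93.746,   3.677, -45.504,  -0.049,   0.017,   0.   ]), 'ee_pos': array([ 290.84 , -608.685,  212.837]), 'orientation': array([[ 0.902,  0.431, -0.001],
       [ 0.431, -0.902,  0.001],
       [-0.   , -0.001, -1.   ]]), 'force': array([-0.284,  0.14 ,  0.186]), 'wrist_torque': array([-0.001,  0.009,  0.022]), 'grasp_force': 0.0, 'width': 93.99126692608306}
```

View pics/side0.png

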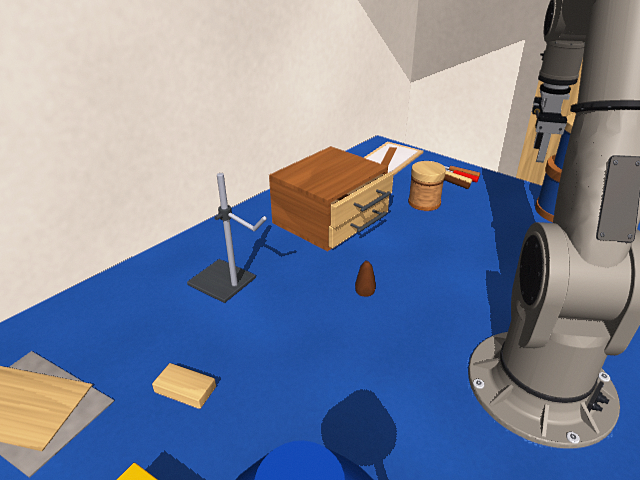

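View pics/top0.png

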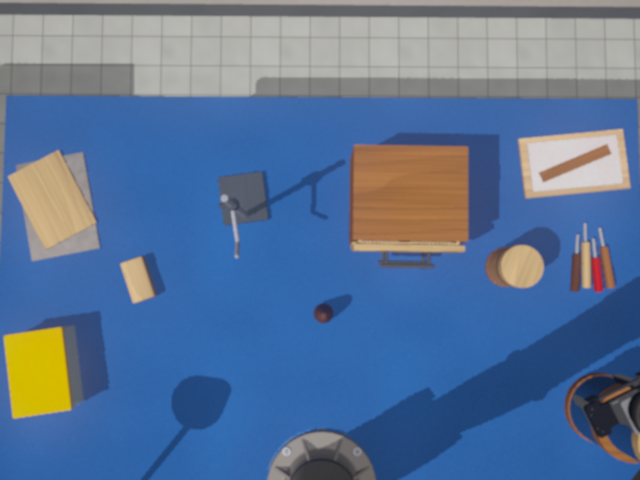

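The side view shows the stand (post top at about (221,176), hook tip (264,219)) and the chest with its top handle near (375,200). In the top view the hook tip is near (237,256), the chest top spans (352..468, 145..240) and the handle is near (407,265). Next I'll view zoomed crops for exact pixels.

```bash
python3 - <<'E'
import cv2,numpy as np
s=cv2.imread("pics/side0.png");t=cv2.imread("pics/top0.png")
def z(im,x,y,w,h,k):
    o=cv2.resize(im[y:y+h,x:x+w],None,fx=k,fy=k,interpolation=cv2.INTER_NEAREST)
    for i in range(0,w,10): cv2.putText(o,str(x+i),(i*k,8),0,.3,(255,255,255),1); cv2.line(o,(i*k,9),(i*k,13),(255,255,255),1)
    for i in range(0,h,10): cv2.putText(o,str(y+i),(0,i*k+4),0,.3,(255,255,255),1)
    return o
a=np.hstack([z(s,180,165,100,140,4)[:300*2],z(t,200,160,100,140,4)[:560]][:2])
cv2.imwrite("pics/crop1.png",a)
b=np.vstack([z(s,265,140,140,75*2-40,5)[:300] if 0 else z(s,260,140,150,70,5)[:350],z(t,340,225,150,48,5)])
cv2.imwrite("pics/crop2.png",b);print(a.shape,b.shape)
E
```

```text
(560, 800, 3) (590, 750, 3)
```

View pics/crop1.png

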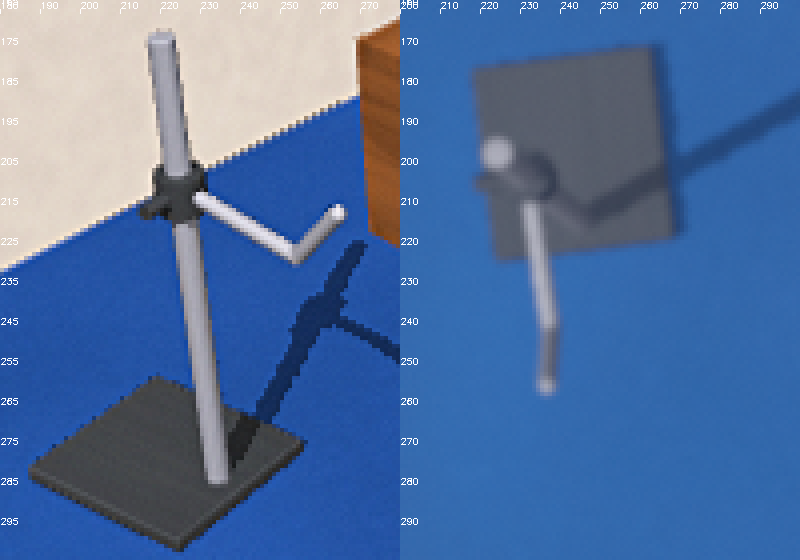

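View pics/crop2.png

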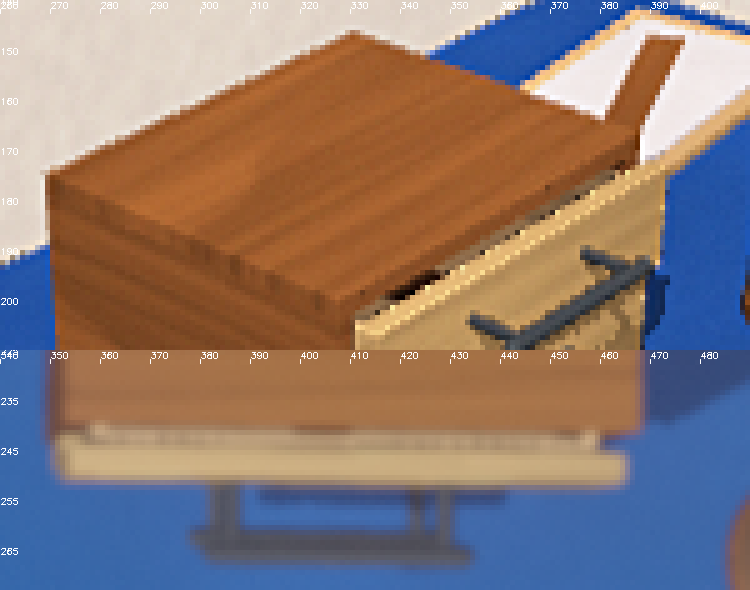

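Crop 1 gives the hook tip at side (264.3,218.2) and top (236.2,256.5), the bend at side (253.7,229) and top (237,242), and the plate's corners. Crop 2 shows the drawer about 20 mm ajar, with the top bar running from side (363,208) to (390,193) and in the top view around (408,266).

```bash
python3 - <<'E'
from h import *
np.set_printoptions(precision=1,suppress=True)
_,S=cap("side");_,T=cap("top")
print("tip",tri(S,(264.3,218.2),T,(236.2,256.5)));print("bend",tri(S,(253.7,229),T,(237,242)))
print("posttop",tri(S,(220.5,175),T,(224.3,198.2)))
P=[onz(T,u,v,12) for u,v in((218.2,177),(264.7,171),(270.7,218.2),(224.2,225.5))]
print("plate",np.array(P),np.mean(P,0))
for a,b in((0,1),(1,2),(2,3),(3,0)): d=P[b]-P[a]; print(np.linalg.norm(d),np.degrees(np.arctan2(d[1],d[0])))
print("handle side",onz(S,363,208,126),onz(S,390,193,126),"top",onz(T,382,266,126),onz(T,434,266.5,126), tri(S,(376.5,200.5),T,(408,266)))
im,_=cap("top")
hsv=cv2.cvtColor(im,cv2.COLOR_BGR2HSV)
for nm,lo,hi in(("chest",(5,120,60),(14,255,255)),):
    m=cv2.inRange(hsv,lo,hi); m[:, :340]=0;m[:,480:]=0
    cs=cv2.findContours(m,0,1)[0];k=max(cs,key=cv2.contourArea);r=cv2.minAreaRect(k);print(r)
    B=cv2.boxPoints(r);print(B);W=np.array([onz(T,u,v,164) for u,v in B]);print(W,W.mean(0))
    for i in range(4): d=W[(i+1)%4]-W[i];print(np.linalg.norm(d),np.degrees(np.arctan2(d[1],d[0])))
for n,p,z in(("cone",(323,313),45),("canister",(521,266),126),("block",(138,279),28)): print(n,onz(T,*p,z))
E
```

```text
tip (array([580.6, 189. , 246.6]), np.float64(0.10842106341165009))
bend (array([614.4, 193.6, 206.9]), np.float64(0.6304910469140932))
posttop (array([697.7, 203.8, 317.1]), np.float64(1.0871628527693458))
plate [[798.  275.6  12. ]
 [814.6 153.2  12. ]
 [689.4 136.1  12. ]
 [669.6 257.9  12. ]] [742.9 205.7  12. ]
123.57919239443812 -82.25029450540288
126.33023010236776 -172.2361112349944
123.41392719181333 99.25687869801628
129.57649268247442 7.8554893405023245
handle side [ 566.8 -149.9  126. ] [ 559.7 -266.3  126. ] top [ 563.3 -142.8  126. ] [ 562.7 -268.   126. ] (array([ 563.2, -205.6,  126.5]), np.float64(0.9979081959733569))
((409.0, 193.5), (95.0, 114.0), 90.0)
[[352. 146.]
 [466. 146.]
 [466. 241.]
 [352. 241.]]
[[ 845.7  -67.9  164. ]
 [ 847.3 -337.8  164. ]
 [ 622.1 -335.2  164. ]
 [ 620.8  -68.2  164. ]] [ 734.  -202.3  164. ]
269.8221149105592 -89.66377041983773
225.22741938990714 179.35479250793725
267.0531785764927 90.26767107348066
224.87746490810773 0.05884894670637922
cone [444.6  -2.1  45. ]
canister [ 564.8 -477.8  126. ]
block [528.7 474.9  28. ]
```

```bash
cat >> h.py <<'E'
def rel(*targets, yaw=None):
    """targets: world positions; prints shares along tool axes from the present pose; yaw = wanted world angle of tool x, deg"""
    s=status.state(); R=np.array(s["orientation"]); p=np.array(s["ee_pos"])
    for t in targets: print(np.round(R.T@(np.array(t,float)-p)/400,3))
    a=np.degrees(np.arctan2(R[1,0],R[0,0])); print("yaw now",round(a,1))
    if yaw is not None: print("turn share",round((((a-yaw)+180)%360-180)/180,3))
E
python3 -c "
from h import *
rel((480,-320,235),yaw=90)"
```

```text
[ 0.738 -0.448 -0.054]
yaw now 25.5
turn share -0.358
```

Call:
send_rows --targets "-0.4 0.738 -0.448 -0.054 -0.358;-0.4 0.738 -0.448 -0.054 -0.358;-0.4 0.738 -0.448 -0.054 -0.358;-0.4 0.738 -0.448 -0.054 -0.358;-0.4 0.738 -0.448 -0.054 -0.358;-0.4 0.738 -0.448 -0.054 -0.358;-0.4 0.738 -0.448 -0.054 -0.358;-0.4 0.738 -0.448 -0.054 -0.358" --newtons 25

```text
time_s: 1.25
ee_pos: [479.5, -320.9, 234.9]
orientation: [[0.003, 1.0, -0.0], [1.0, -0.003, -0.0], [-0.0, -0.0, -1.0]]
force: [0.0, -0.4, -0.4]
width: 28.3
grasp_force: 0.0
```

```bash
python3 -c "
from h import *
print(status.state()['joint_pos'])
rel((563,-205.5,220),(563,-205.5,116),yaw=90)"
```

```text
[ 0.69802618  0.261883   -0.26366518  1.79175956  0.07627034  1.09813832
  0.40487917]
[0.289 0.208 0.037]
[0.289 0.208 0.297]
yaw now 89.8
turn share -0.001
```

Call:
send_rows --targets "-0.4 0.289 0.208 0.037 0;-0.4 0.289 0.208 0.037 0;-0.4 0.289 0.208 0.037 0;-0.4 0.289 0.208 0.037 0;-0.4 0.289 0.208 0.12 0;-0.4 0.289 0.208 0.2 0;-0.4 0.289 0.208 0.26 0;-0.4 0.289 0.208 0.297 0;-0.4 0.289 0.208 0.297 0;-1 0.289 0.208 0.297 0"

```text
time_s: 2.5
ee_pos: [563.6, -205.2, 117.2]
orientation: [[0.001, 1.0, 0.001], [1.0, -0.001, -0.0], [-0.0, 0.001, -1.0]]
force: [-0.4, 0.8, -0.2]
width: 21.6
grasp_force: 0.0
```

Call:
send_rows --targets "-1 0 0 0 0;-1 0 0 0 0;-1 0 0 0 0"

```text
time_s: 2.88
ee_pos: [563.8, -204.8, 117.2]
orientation: [[0.001, 1.0, 0.001], [1.0, -0.001, -0.001], [-0.001, 0.001, -1.0]]
force: [-1.1, -0.8, 6.4]
width: 10.3
grasp_force: 25.0
```

Call:
send_rows --targets "-1 0 -0.05 0 0;-1 0 -0.1 0 0;-1 0 -0.15 0 0;-1 0 -0.2 0 0;-1 0 -0.25 0 0;-1 0 -0.3 0 0;-1 0 -0.33 0 0;-1 0 -0.33 0 0"

```text
time_s: 3.88
ee_pos: [431.3, -203.3, 117.1]
orientation: [[-0.0, 1.0, 0.001], [1.0, 0.0, 0.001], [0.001, 0.001, -1.0]]
force: [-0.4, 8.5, 7.6]
width: 10.4
grasp_force: 25.0
```

```bash
python3 -c "
from h import *
print(status.state()['force'],status.state()['joint_pos'])
im,c=cap('top','top1.png')
o=im[170:350,330:490];cv2.imwrite('pics/t1.png',cv2.resize(o,None,fx=3.3,fy=3.3))
"
```

```text
[-0.38017189  8.53905201  7.5617654 ] [ 0.59878204  0.24380526 -0.33088479  2.1161489   0.10881071  0.7966641
  0.20096872]
```

View pics/t1.png

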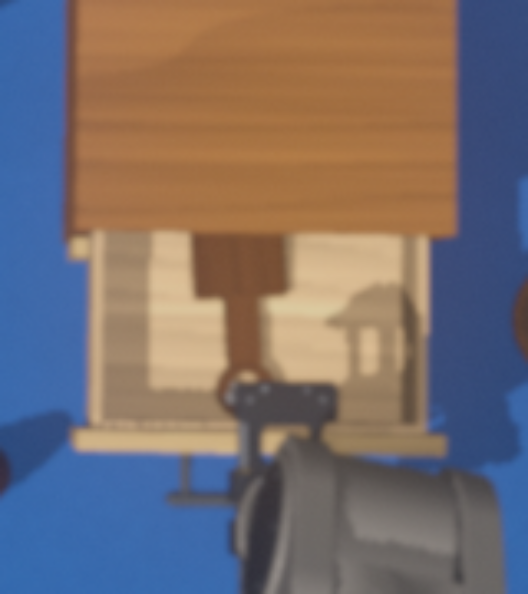

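The drawer is open, but the paddle lies along world x, eye toward the front. In the crop the eye is near (245,390) under the gripper, the neck at (243,333), and the blade is half hidden under the chest top. I'll pull gently to the stop, then release.

Call:
send_rows --targets "-1 0 -0.01 0 0;-1 0 -0.02 0 0;-1 0 -0.03 0 0;-1 0 -0.04 0 0;-1 0 -0.05 0 0;-1 0 -0.05 0 0"

```text
time_s: 4.68
ee_pos: [412.0, -203.2, 117.1]
orientation: [[-0.001, 1.0, 0.001], [1.0, 0.001, 0.001], [0.001, 0.001, -1.0]]
force: [-1.3, 10.1, 11.2]
width: 10.1
grasp_force: 25.0
```

Call:
send_rows --targets "-1 0 -0.01 0 0;-1 0 -0.02 0 0;-1 0 -0.02 0 0"

```text
time_s: 5.05
ee_pos: [407.1, -203.1, 117.3]
orientation: [[-0.002, 1.0, 0.007], [1.0, 0.002, 0.0], [0.0, 0.007, -1.0]]
force: [18.5, 9.4, -8.8]
width: 10.1
grasp_force: 25.0
```

Call:
send_rows --targets "-0.4 0 0.008 0 0;-0.4 0 0.008 0 0;-0.4 0 0.008 0 0;-0.4 0 0.008 -0.1 0;-0.4 0 0.008 -0.25 0;-0.2 0.1 0.008 -0.4 0;0 0.3 0 -0.4 0;0.2 0.4 0 -0.4 0;0.2 0.5 0 -0.4 0;0.2 0.5 0 -0.4 0"

```text
time_s: 6.3
ee_pos: [403.2, -2.1, 276.6]
orientation: [[-0.004, 1.0, 0.001], [1.0, 0.004, -0.0], [-0.0, 0.001, -1.0]]
force: [0.2, -1.1, 0.7]
width: 56.4
grasp_force: 0.0
```

```bash
python3 - <<'E'
from h import *
im,c=cap('top','top2.png');im2,c2=cap('side','side2.png')
a=cv2.resize(im[200:330,340:480],(560,520),interpolation=cv2.INTER_NEAREST)
for i in range(0,140,20): cv2.putText(a,str(340+i),(i*4,8),0,.35,(255,255,255),1)
for i in range(0,130,10): cv2.putText(a,str(200+i),(0,i*4+4),0,.35,(255,255,255),1)
b=cv2.resize(im2[150:280,300:430],(520,520))
cv2.imwrite('pics/t2.png',cv2.resize(np.hstack([a,b[:,:240]]),None,fx=1,fy=1) if 0 else a); cv2.imwrite('pics/s2.png',b)
print(onz(c,403,250,106))
E
```

```text
[ 602.99384861 -196.6892788   106.        ]
```

View pics/t2.png

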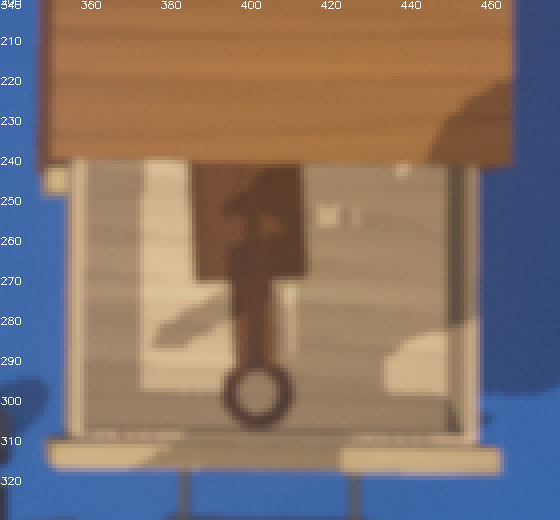

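The drawer is at its stop. In the crop the eye's centre is at image pixel (404.2,298.7), the neck/blade junction near (402.5,270), and the eye ring almost touches the front wall. The blade's end is under the chest top, so I'll grip the neck, lift a little, turn the paddle across the drawer, and only then lift it out.

```bash
python3 - <<'E'
from h import *
np.set_printoptions(precision=1,suppress=True)
T=cap('top')[1]
im=cv2.imread('pics/top2.png')
e=onz(T,404.2,298.7,104);j=onz(T,402.7,270,106)
bl=[onz(T,340+u/4,200+v/4,106) for u,v in((192,180),(197,275),(303,180),(307,275),(236,300),(237,350),(275,300),(276,350))]
print(e,j,np.linalg.norm(e-j));print(np.array(bl))
for a,b in((0,1),(2,3)): d=bl[b]-bl[a];print(np.degrees(np.arctan2(d[1],d[0])))
d=e-j;print(np.degrees(np.arctan2(d[1],d[0])))
hx=[onz(T,402,200+v/4,z)[0] for v,z in((432,142),(447,150),(470,150),(160,164))];print(np.array(hx))
n=e+ (j-e)*42/np.linalg.norm(j-e);print("neck",n)
rel((n[0],n[1],200),(n[0],n[1],102),yaw=183)
E
```

```text
[ 484.3 -199.4  104. ] [ 554.1 -195.7  106. ] 69.978881530731
[[ 615.1 -160.   106. ]
 [ 557.  -162.9  106. ]
 [ 615.4 -228.   106. ]
 [ 557.3 -230.1  106. ]
 [ 541.9 -186.6  106. ]
 [ 511.5 -187.1  106. ]
 [ 542.  -210.5  106. ]
 [ 511.6 -210.9  106. ]]
-177.15149450885798
-177.92359313820648
-176.99455524556285
[464.1 455.8 442.4 623.7]
neck [ 526.2 -197.2  105.2]
[-0.5  0.3  0.2]
[-0.5  0.3  0.4]
yaw now 89.9
turn share -0.517
```

Call:
send_rows --targets "0.3 -0.25 0.31 0 -0.517;0.3 -0.492 0.306 0.06 -0.517;0.3 -0.492 0.306 0.06 -0.517;0.3 -0.492 0.306 0.06 -0.517;0.3 -0.492 0.306 0.06 -0.517;0.3 -0.492 0.306 0.06 -0.517;0.3 -0.492 0.306 0.06 -0.517;0.3 -0.492 0.306 0.06 -0.517;0.3 -0.492 0.306 0.06 -0.517;0.3 -0.492 0.306 0.06 -0.517"

```text
time_s: 7.7
ee_pos: [525.2, -202.6, 251.9]
orientation: [[-0.999, -0.05, -0.001], [-0.05, 0.999, 0.0], [0.001, 0.0, -1.0]]
force: [-0.1, 0.3, -0.2]
width: 61.3
grasp_force: 0.0
```

```bash
python3 -c "
from h import *
print(status.state()['joint_pos'])
rel((526.5,-198.5,150),(526.5,-198.5,103),yaw=183)"
```

```text
[ 0.72012717  0.25577344 -0.55266146  1.78745862  0.14658093  1.1400591
  1.7415745 ]
[-0.004  0.01   0.255]
[-0.004  0.01   0.372]
yaw now -177.1
turn share -0.001
```

Call:
send_rows --targets "0.3 -0.004 0.01 0.12 0;0.3 -0.004 0.01 0.24 0;0.3 -0.004 0.01 0.3 0;0.3 -0.004 0.01 0.34 0;0.3 -0.004 0.01 0.372 0;0.3 -0.004 0.01 0.372 0;-1 -0.004 0.01 0.372 0;-1 -0.004 0.01 0.372 0;-1 -0.004 0.01 0.372 0;-1 -0.004 0.01 0.372 0" --newtons 40

```text
time_s: 8.95
ee_pos: [527.2, -197.2, 103.7]
orientation: [[-0.999, -0.053, 0.0], [-0.053, 0.999, -0.0], [-0.0, -0.0, -1.0]]
force: [-0.5, 0.3, 3.7]
width: 25.8
grasp_force: 40.0
```

Call:
send_rows --targets "-1 0 0 0 0;-1 0 0 0 0;-1 0 0 -0.01 0;-1 0 0 -0.02 0;-1 0 0 -0.025 0;-1 0 0 -0.025 0"

```text
time_s: 9.7
ee_pos: [527.2, -197.2, 113.6]
orientation: [[-0.999, -0.053, 0.0], [-0.053, 0.999, -0.0], [-0.0, -0.0, -1.0]]
force: [-0.9, -0.9, -1.3]
width: 25.4
grasp_force: 40.0
```

Call:
send_rows --targets "-1 -0.01 0.01 0 0.05;-1 -0.01 0.02 0 0.1;-1 -0.01 0.03 0 0.155;-1 -0.01 0.04 0 0.21;-1 -0.01 0.05 0 0.265;-1 -0.01 0.05 0 0.32;-1 -0.01 0.05 0 0.375;-1 -0.01 0.05 0 0.43;-1 -0.01 0.05 0 0.48;-1 -0.01 0.05 0 0.517"

```text
time_s: 10.95
ee_pos: [530.0, -176.9, 113.4]
orientation: [[0.005, 1.0, -0.0], [1.0, -0.005, 0.0], [0.0, -0.0, -1.0]]
force: [-0.1, 0.7, -1.1]
width: 25.4
grasp_force: 40.0
```

Call:
send_rows --targets "-1 0 0 -0.05 0;-1 0 0 -0.12 0;-1 0 0 -0.2 0;-1 0 0 -0.3 0;-1 0 0 -0.4 0;-1 0 0 -0.5 0;-1 0 0 -0.5 0"

```text
time_s: 11.82
ee_pos: [531.3, -177.2, 316.4]
orientation: [[0.0, 1.0, 0.005], [1.0, -0.0, -0.001], [-0.001, 0.005, -1.0]]
force: [0.5, 0.5, -1.8]
width: 25.6
grasp_force: 40.0
```

```bash
python3 - <<'E'
from h import *
im,c=cap('top','top3.png');im2,c2=cap('side','side3.png')
a=cv2.resize(im[170:320,330:480],(450,450)); b=cv2.resize(im2[100:250,330:445],(345,450))
cv2.imwrite('pics/t3.png',np.hstack([a,b]))
print(status.state()['joint_pos'])
E
```

```text
[ 0.37744441  0.1691743  -0.19503326  1.73274877  0.03445745  1.24310212
  0.17373544]
```

View pics/t3.png

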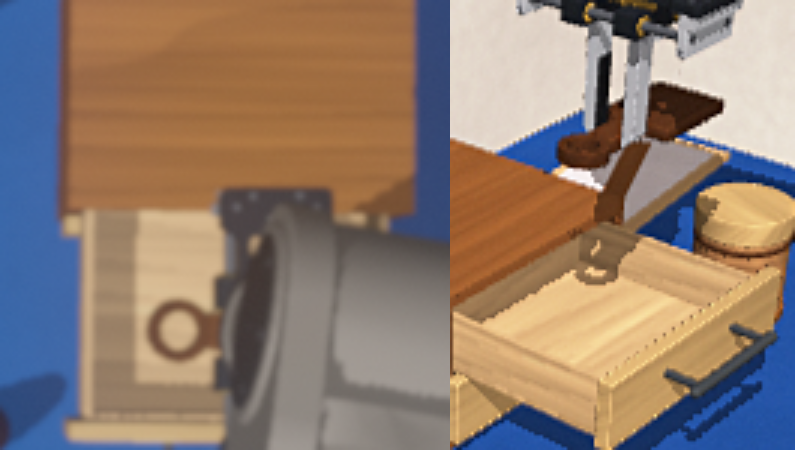

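The paddle is out of the drawer, level in the jaws, with the eye at top-view pixel (390,280) and the drawer empty behind it. Next I'll carry it over the hook tip, staying high, with the eye toward the post.

Call:
send_rows --targets "-1 0.15 0.005 0 0.05;-1 0.3 0.01 0 0.1;-1 0.45 0.015 0 0.15;-1 0.6 0.02 0 0.2;-1 0.75 0.025 0 0.26;-1 0.85 0.03 0 0.32;-1 0.9 0.03 0 0.38;-1 0.9 0.03 0 0.43;-1 0.9 0.03 0 0.458;-1 0.9 0.03 0 0.458"

```text
time_s: 13.18
ee_pos: [541.7, 182.9, 312.1]
orientation: [[0.991, 0.132, -0.002], [0.132, -0.991, -0.001], [-0.002, 0.0, -1.0]]
force: [0.4, 0.6, -1.9]
width: 25.6
grasp_force: 40.0
```

```bash
python3 - <<'E'
from h import *
np.set_printoptions(precision=3,suppress=True)
im,c=cap('top','top4.png');im2,c2=cap('side','side4.png')
s=status.state();R=np.array(s['orientation']);p=np.array(s['ee_pos']);print(p,s['joint_pos'])
e=p+R@[42,0,4.7];print('pred eye',e,proj(c,e),proj(c2,e))
a=cv2.resize(im[190:290,190:300],(440,400),interpolation=cv2.INTER_CUBIC); b=cv2.resize(im2[140:240,210:300],(360,400),interpolation=cv2.INTER_CUBIC)
for i in range(0,110,10): cv2.putText(a,str(190+i),(i*4,8),0,.3,(255,255,255),1);cv2.putText(a,str(190+i),(0,i*4+4),0,.3,(255,255,255),1)
for i in range(0,100,10): cv2.putText(b,str(210+i),(i*4,8),0,.3,(0,0,0),1);cv2.putText(b,str(140+i),(0,i*4+4),0,.3,(0,0,0),1)
cv2.imwrite('pics/t4.png',np.hstack([a,b]))
E
```

```text
[541.918 182.869 312.628] [-0.172  0.202 -0.312  1.699  0.064  1.252 -1.934]
pred eye [583.531 188.508 307.875] [231.884 254.116] [261.461 192.616]
```

View pics/t4.png

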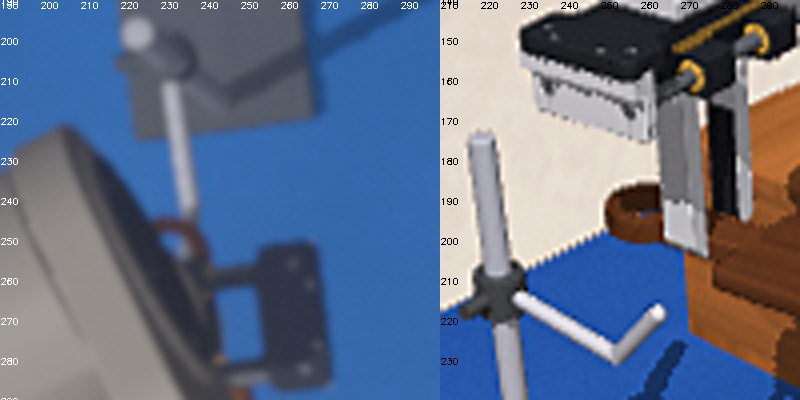

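The side view shows the ring spanning columns 251–~272 and rows 186–200, matching the predicted eye (261.5,192.6). The top view agrees within about 1 px. I'll descend in small steps and watch the force.

Call:
send_rows --targets "-1 0.006 0 0.05 0;-1 0.006 0 0.1 0;-1 0.006 0 0.115 0;-1 0.006 0 0.125 0;-1 0.006 0 0.135 0;-1 0.006 0 0.135 0"

```text
time_s: 14.02
ee_pos: [544.6, 183.3, 259.7]
orientation: [[0.991, 0.131, 0.0], [0.131, -0.991, 0.0], [0.0, -0.0, -1.0]]
force: [-0.9, -0.3, -0.7]
width: 25.8
grasp_force: 40.0
```

Call:
send_rows --targets "-1 0 0 0.01 0;-1 0 0 0.018 0;-1 0 0 0.018 0"

```text
time_s: 14.4
ee_pos: [544.4, 183.3, 252.0]
orientation: [[0.991, 0.131, -0.0], [0.131, -0.991, -0.0], [-0.0, 0.0, -1.0]]
force: [0.2, 0.5, -0.8]
width: 25.5
grasp_force: 40.0
```

```bash
python3 - <<'E'
from h import *
np.set_printoptions(precision=3,suppress=True)
im,c=cap('top','top5.png');im2,c2=cap('side','side5.png')
s=status.state();R=np.array(s['orientation']);p=np.array(s['ee_pos'])
e=p+R@[42,0,4.7];print('pred eye',e,proj(c,e),proj(c2,e))
a=cv2.resize(im[190:290,190:300],(440,400),interpolation=cv2.INTER_CUBIC); b=cv2.resize(im2[190:240,235:280],(360,400),interpolation=cv2.INTER_CUBIC)
cv2.imwrite('pics/t5.png',np.hstack([a,b]))
E
```

```text
pred eye [586.231 188.84  247.65 ] [236.253 253.923] [262.508 216.866]
```

View pics/t5.png

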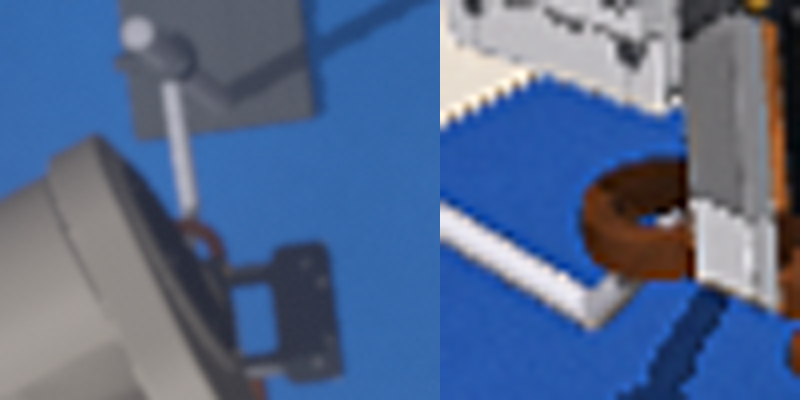

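The tip now shows inside the ring's hole (crop (665,218), i.e. about (263,217) in the image), with no contact force. I'll go further down the prong.

Call:
send_rows --targets "-1 0 0 0.008 0;-1 0 0 0.016 0;-1 0.003 0 0.02 0;-1 0.006 0 0.024 0;-1 0.008 0 0.028 0;-1 0.008 0 0.028 0" --newtons 20

```text
time_s: 15.25
ee_pos: [547.8, 183.7, 241.0]
orientation: [[0.991, 0.131, -0.0], [0.131, -0.991, 0.0], [-0.0, -0.0, -1.0]]
force: [-0.2, 0.4, -0.9]
width: 25.7
grasp_force: 20.0
```

Call:
send_rows --targets "-1 0.005 0 0.006 0;-1 0.01 0 0.012 0;-1 0.015 0 0.018 0;-1 0.02 0 0.025 0;-1 0.02 0 0.025 0"

```text
time_s: 15.88
ee_pos: [555.8, 184.7, 230.8]
orientation: [[0.991, 0.131, -0.0], [0.131, -0.991, -0.0], [-0.0, -0.0, -1.0]]
force: [-0.1, -0.3, -0.5]
width: 25.6
grasp_force: 20.0
```

Call:
send_rows --targets "-1 0 0 0 0;-1 0.001 0 0.009 0;-1 0.002 0 0.018 0;-1 0.004 0 0.027 0;-1 0.006 0 0.036 0;-1 0.01 0 0.044 0;-1 0.014 0 0.052 0;-1 0.019 0 0.06 0;-1 0.024 0 0.067 0;-1 0.024 0 0.067 0" --newtons 5

```text
time_s: 17.12
ee_pos: [565.2, 186.0, 204.0]
orientation: [[0.991, 0.131, -0.0], [0.131, -0.991, -0.0], [-0.0, -0.0, -1.0]]
force: [-0.8, -0.5, -1.8]
width: 25.6
grasp_force: 5.0
```

```bash
python3 - <<'E'
from h import *
im2,c2=cap('side','side6.png')
cv2.imwrite('pics/t6.png',cv2.resize(im2[150:270,200:340],(700,600),interpolation=cv2.INTER_CUBIC))
E
```

```text
(no output)
```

View pics/t6.png

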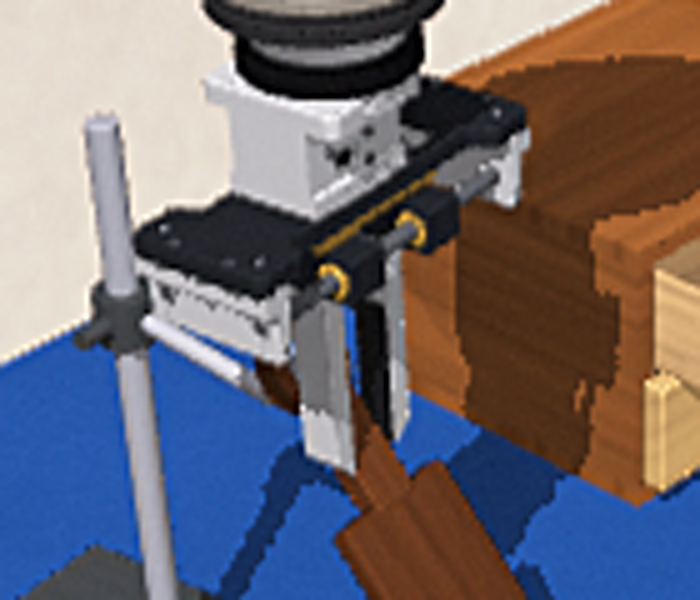

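The paddle has pivoted in the grip. The blade hangs down at about 45° (crop (430,530)) and the ring sits on the hook at crop (270,385). I'll release and let it settle between the open fingers, then withdraw upward.

Call:
send_rows --targets "-1 0 0 0 0;-1 0 0 0 0;1 0 0 0 0;1 0 0 0 0;1 0 0 0 0;1 0 0 0 0;1 0 0 0 0;1 0 0 0 0;1 0 0 0 0;1 0 0 0 0" --newtons 3

```text
time_s: 18.42
ee_pos: [565.2, 186.1, 204.3]
orientation: [[0.991, 0.131, 0.0], [0.131, -0.991, 0.0], [0.0, -0.0, -1.0]]
force: [-0.8, 0.5, -0.6]
width: 94.1
grasp_force: 0.0
```

```bash
python3 - <<'E'
from h import *
im2,c2=cap('side','side7.png')
cv2.imwrite('pics/t7.png',cv2.resize(im2[150:290,190:340],(642,600),interpolation=cv2.INTER_CUBIC))
E
```

```text
(no output)
```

View pics/t7.png

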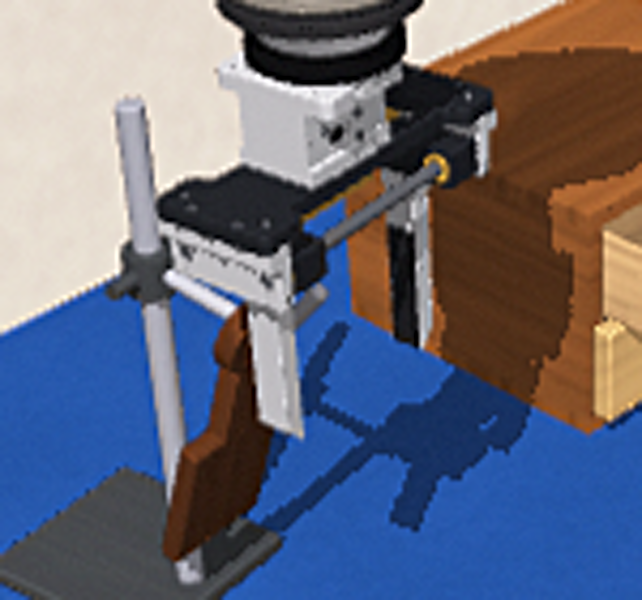

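The ring hangs on the hook near the bend, with the blade below and still swinging toward the post. I've now viewed 11 pictures, one over the limit of 10, so I'll view no more and check it numerically. Withdrawing upward now, then waiting for it to settle.

Call:
send_rows --targets "1 0 0 -0.05 0;1 0 0 -0.12 0;1 0 0 -0.22 0;1 0 0 -0.32 0;1 0 0 -0.4 0;1 -0.15 0 -0.4 0;1 -0.3 0 -0.4 0;1 -0.3 0 -0.4 0;1 -0.3 0 -0.4 0;1 -0.3 0 -0.4 0"

```text
time_s: 19.73
ee_pos: [447.1, 170.4, 364.1]
orientation: [[0.991, 0.131, -0.001], [0.131, -0.991, 0.0], [-0.0, -0.0, -1.0]]
force: [0.5, -0.2, -0.1]
width: 94.1
grasp_force: 0.0
```

Call:
send_rows --targets "1 0 0.05 0 0;1 0 0.1 0 0;1 0 0.2 0 0;1 0 0.3 0 0;1 0 0.4 0 0;1 0 0.4 0 0;1 0 0.4 0 0;1 0 0.4 0 0;1 0 0.4 0 0;1 0 0.4 0 0"

```text
time_s: 20.98
ee_pos: [467.2, 12.0, 364.3]
orientation: [[0.991, 0.132, 0.0], [0.132, -0.991, 0.0], [0.0, -0.0, -1.0]]
force: [-0.5, 0.2, -0.2]
width: 93.9
grasp_force: 0.0
```

Call:
send_rows --targets "1 0 0 0 0;1 0 0 0 0;1 0 0 0 0;1 0 0 0 0;1 0 0 0 0;1 0 0 0 0;1 0 0 0 0;1 0 0 0 0;1 0 0 0 0;1 0 0 0 0"

```text
time_s: 22.22
ee_pos: [467.2, 11.7, 364.3]
orientation: [[0.991, 0.131, -0.0], [0.131, -0.991, 0.0], [-0.0, -0.0, -1.0]]
force: [-0.4, -0.5, -0.5]
width: 93.5
grasp_force: 0.0
```

```bash
cat > chk.py <<'E'
from h import *
np.set_printoptions(precision=1,suppress=True)
def m(n):
    im,c=cap(n); h=cv2.cvtColor(im,cv2.COLOR_BGR2HSV)
    k=cv2.inRange(h,(0,90,15),(14,255,190))
    if n=="side": k[:,:205]=0;k[:,269:]=0;k[:200]=0;k[320:]=0
    else: k[:,:215]=0;k[:,275:]=0;k[:200]=0;k[285:]=0
    ys,xs=np.nonzero(k); return c,xs,ys
for i in range(4):
    for n in("side","top"):
        c,xs,ys=m(n)
        print(n,len(xs), (xs.min(),xs.max(),ys.min(),ys.max(),xs.mean().round(2),ys.mean().round(2)) if len(xs) else "")
C,T=cap("side")[1],cap("top")[1]
tip=np.array([580.6,189,246.6]);x=np.array([.991,.131,0])
bend=tip+32*x-[0,0,38]; print("bend px",proj(C,bend),"hanging blade end px",proj(C,bend-[0,0,165]),"top eye",proj(T,bend))
E
python3 chk.py
```

```text
side 937 (np.int64(235), np.int64(257), np.int64(220), np.int64(286), np.float64(246.23), np.float64(255.23))
top 0 
side 938 (np.int64(235), np.int64(257), np.int64(220), np.int64(286), np.float64(246.16), np.float64(255.19))
top 0 
side 1013 (np.int64(231), np.int64(261), np.int64(212), np.int64(288), np.float64(249.64), np.float64(257.19))
top 0 
side 1106 (np.int64(242), np.int64(267), np.int64(220), np.int64(291), np.float64(253.36), np.float64(258.71))
top 0 
bend px [254.3 228.6] hanging blade end px [259.8 286.2] top eye [237.2 243. ]
```

Still swinging, so I'll wait.

Call:
send_rows --targets "1 0 0 0 0;1 0 0 0 0;1 0 0 0 0;1 0 0 0 0;1 0 0 0 0;1 0 0 0 0;1 0 0 0 0;1 0 0 0 0;1 0 0 0 0;1 0 0 0 0"

```text
time_s: 23.98
ee_pos: [467.2, 11.7, 364.3]
orientation: [[0.991, 0.131, 0.0], [0.131, -0.991, 0.0], [0.0, -0.0, -1.0]]
force: [-0.6, 0.5, 0.2]
width: 93.9
grasp_force: 0.0
```

Call:
send_rows --targets "1 0 0 0 0;1 0 0 0 0;1 0 0 0 0;1 0 0 0 0;1 0 0 0 0;1 0 0 0 0;1 0 0 0 0;1 0 0 0 0;1 0 0 0 0;1 0 0 0 0"

```text
time_s: 25.22
ee_pos: [467.2, 11.7, 364.3]
orientation: [[0.991, 0.131, 0.0], [0.131, -0.991, 0.0], [0.0, -0.0, -1.0]]
force: [-0.1, -0.1, 0.1]
width: 93.6
grasp_force: 0.0
```

Call:
send_rows --targets "1 0 0 0 0;1 0 0 0 0;1 0 0 0 0;1 0 0 0 0;1 0 0 0 0;1 0 0 0 0;1 0 0 0 0;1 0 0 0 0;1 0 0 0 0;1 0 0 0 0"

```text
time_s: 26.48
ee_pos: [467.2, 11.7, 364.3]
orientation: [[0.991, 0.131, 0.0], [0.131, -0.991, 0.0], [0.0, -0.0, -1.0]]
force: [-0.1, 0.3, -0.1]
width: 94.0
grasp_force: 0.0
```

Call:
send_rows --targets "1 0 0 0 0;1 0 0 0 0;1 0 0 0 0;1 0 0 0 0;1 0 0 0 0;1 0 0 0 0;1 0 0 0 0;1 0 0 0 0;1 0 0 0 0;1 0 0 0 0"

```text
time_s: 27.72
ee_pos: [467.2, 11.7, 364.3]
orientation: [[0.991, 0.131, 0.0], [0.131, -0.991, 0.0], [0.0, -0.0, -1.0]]
force: [-0.4, 0.1, 0.4]
width: 94.0
grasp_force: 0.0
```

Call:
send_rows --targets "1 0 0 0 0;1 0 0 0 0;1 0 0 0 0;1 0 0 0 0;1 0 0 0 0;1 0 0 0 0;1 0 0 0 0;1 0 0 0 0;1 0 0 0 0;1 0 0 0 0"

```text
time_s: 28.98
ee_pos: [467.2, 11.7, 364.3]
orientation: [[0.991, 0.131, 0.0], [0.131, -0.991, 0.0], [0.0, -0.0, -1.0]]
force: [0.0, 0.4, -0.1]
width: 93.7
grasp_force: 0.0
```

Call:
send_rows --targets "1 0 0 0 0;1 0 0 0 0;1 0 0 0 0;1 0 0 0 0;1 0 0 0 0;1 0 0 0 0;1 0 0 0 0;1 0 0 0 0;1 0 0 0 0;1 0 0 0 0"

```text
time_s: 30.22
ee_pos: [467.2, 11.7, 364.3]
orientation: [[0.991, 0.131, 0.0], [0.131, -0.991, 0.0], [0.0, -0.0, -1.0]]
force: [-0.4, 1.0, 0.9]
width: 93.9
grasp_force: 0.0
```

```bash
python3 chk.py; python3 -c "
from h import *
print(status.state()['time_s'])"
```

```text
side 1026 (np.int64(240), np.int64(261), np.int64(220), np.int64(289), np.float64(249.96), np.float64(257.33))
top 0 
side 1026 (np.int64(240), np.int64(261), np.int64(220), np.int64(289), np.float64(249.98), np.float64(257.3))
top 0 
side 1027 (np.int64(240), np.int64(261), np.int64(220), np.int64(289), np.float64(249.97), np.float64(257.32))
top 0 
side 1025 (np.int64(240), np.int64(261), np.int64(220), np.int64(289), np.float64(249.97), np.float64(257.31))
top 0 
bend px [254.3 228.6] hanging blade end px [259.8 286.2] top eye [237.2 243. ]
30.725
```

```bash
python3 - <<'E'
from chk import *
c,xs,ys=m("side")
for y in range(220,292,5):
    q=xs[ys==y]; print(y,(q.min(),q.max(),len(q)) if len(q) else "",end=" | ")
print()
Y=np.array([-.131,.991,0]);ce=bend-[0,0,8.]
for th in(0,10,-10):   # tilt about stand y: blade toward post positive
    t=np.radians(th);d=np.sin(t)*x-np.cos(t)*np.array([0,0,1.]);n=np.cos(t)*x+np.sin(t)*np.array([0,0,1.])
    P=[ce+d*a+Y*b+n*k for a,b in((-22,0),(68,35),(68,-35),(158,35),(158,-35)) for k in(-7,7)]
    print(th,np.array([proj(C,p) for p in P]).round(0).tolist())
E
```

```text
side 1028 (np.int64(240), np.int64(261), np.int64(220), np.int64(289), np.float64(249.97), np.float64(257.29))
top 0 
side 1026 (np.int64(240), np.int64(261), np.int64(220), np.int64(289), np.float64(249.96), np.float64(257.33))
top 0 
side 1025 (np.int64(240), np.int64(261), np.int64(220), np.int64(289), np.float64(249.99), np.float64(257.31))
top 0 
side 1026 (np.int64(240), np.int64(261), np.int64(220), np.int64(289), np.float64(249.96), np.float64(257.33))
top 0 
bend px [254.3 228.6] hanging blade end px [259.8 286.2] top eye [237.2 243. ]
220 (np.int64(247), np.int64(252), 6) | 225 (np.int64(243), np.int64(253), 9) | 230 (np.int64(242), np.int64(256), 9) | 235 (np.int64(243), np.int64(254), 12) | 240 (np.int64(245), np.int64(254), 10) | 245 (np.int64(245), np.int64(255), 11) | 250 (np.int64(245), np.int64(260), 16) | 255 (np.int64(245), np.int64(261), 17) | 260 (np.int64(240), np.int64(261), 22) | 265 (np.int64(240), np.int64(261), 22) | 270 (np.int64(240), np.int64(261), 22) | 275 (np.int64(240), np.int64(261), 22) | 280 (np.int64(241), np.int64(255), 15) | 285 (np.int64(241), np.int64(249), 9) | 290  | 
0 [[256.0, 224.0], [251.0, 222.0], [249.0, 265.0], [245.0, 263.0], [269.0, 250.0], [264.0, 248.0], [253.0, 296.0], [248.0, 293.0], [271.0, 280.0], [267.0, 278.0]]
10 [[258.0, 225.0], [253.0, 223.0], [245.0, 263.0], [241.0, 260.0], [265.0, 248.0], [260.0, 246.0], [244.0, 291.0], [239.0, 288.0], [262.0, 276.0], [258.0, 273.0]]
-10 [[255.0, 223.0], [250.0, 222.0], [253.0, 266.0], [249.0, 265.0], [273.0, 251.0], [268.0, 250.0], [261.0, 299.0], [257.0, 297.0], [280.0, 283.0], [276.0, 281.0]]
```

The paddle has been still for over 0.5 s. The mask shows it hanging vertical, ring just inside the hook's bend at rows 220–230, and clear of the post. Handing in.

```bash
python3 -c "
from plant import workorder
print(workorder.job_done())"
```

```text
the job is handed in; nothing more can be done
None
```

The drawer is open, and the paddle hangs still on the hook by its eye, eye up and clear of the arm; I handed the job in after about 31 s of robot time, having viewed 11 pictures, one over the limit of 10.

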